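Let the wedged-up drip grille down evenly

ROBOT

A 6-joint arm with a two-finger parallel gripper is mounted at the origin on the work surface. World frame = base frame: x ahead of the robot, y to its left, z up, the work surface at z = 0. Lengths are in mm, angles in rad, forces in N, time in s.
With the tool pointing down it reaches from about 425 to 950 mm from the base axis. Payload 3.5 kg.
Tool frame: the origin (TCP) lies at the very end of the fingers, on their centre line; the grasp point (between the pads) lies grip_point_offset behind it (grip_point_offset is the distance from the TCP to the grasp point, in mm); z points along the fingers, y is the line along which they close (so a half turn about z gives the same grasp; the last joint's range is limited). The gripper opens to 85 mm and grips with 20 to 120 N. Pads are 22 mm wide; open, the fingers measure 114 mm over their backs; the gripper's body (76 mm by 85 mm) begins 54 mm behind the grasp point. The pads swing forward as they close: fully open they stand 13 mm farther back than shut.
Start: joints at [1.03, 0.286, 1.577, -0, 1.279, -0.15], TCP at [257.09, 624.108, 231.325] pointing down, gripper open.
Joint ranges: [-2.77, 2.77], [-0.9, 2.22], [0.21, 2.48], [-1.53, 4.67], [0.24, 2.81], [-2.84, 2.84]. Speed limits (rad/s): [2.79, 2.79, 3.14, 3.14, 3.14, 3.14].

INTERFACE

Orientations are given as a 3x3 rotation matrix whose columns are the frame's x, y, z axes.
In Python, from bench import * gives the robot as it stands. The module is installed in compiled form; this text tells all that it offers.
- The arm moves only by the shell command python3 -m inch 'ROWS'. ROWS is JSON, a list of rows, each a list of 7 numbers: the shift along the world's x, y, z in cm, then the turn, a rotation vector about the world's x, y, z in rad, then the finger opening in cm, from 0 to 8.54. In form: [[tx, ty, tz, wx, wy, wz, grip], ...]. A call has 1 to 10 rows; each row is the pose to reach, as a shift and turn from the pose commanded when the call began; what a row does not reach only later rows make up. A row lasts 1/12 s, in which the tool goes at most 41.7 mm and 7.16 degrees, less where a joint would pass 70% of its speed; a pose out of reach is approached as far as the arm can. A call with a gripper value outside its range is refused whole. The fingers move at their own pace and stop on an object; the grip force is fixed at half the most. Time passes only in rows, so rows that repeat a pose let the fingers close. It gives the time, the measured TCP pose, the force and the opening at its end, in the units of the state.
- get_state(): the state, without advancing time (a new reading comes with each control period).
- snapshot(name): name is "scene" or "side" or "wrist"; returns the picture (480x640x3 uint8, red, green, blue); there is no depth.
- camera_params(name): a dict with "intrinsics" (3x3 intrinsics, pixels), "k1" (the pictures are not rectified: a ray, as slopes to the right and down, at radius r is drawn at 1 + k1 r^2 times it, then the intrinsics apply), "eye" and "rotation" of the camera in the world; the wrist camera has in their place "tool_from_camera" (4x4, takes a point from camera to tool coordinates, whose origin is the TCP and whose axes are the flange's). Camera axes: x right, y down, z forward; pixel columns grow to the right and rows downward; lengths in mm; the calibration is good to about 2 mm. A picture is of the moment at which its call begins: read the wrist's pose just before it. camera_params takes no time and is no camera call.
- close_job(): hands the job in, once; it reports no verdict.
Trained networks look in the newest picture that a camera, given by its name, has taken for a name from the list of things; names that differ only in an ending like _2 or _b are one class to them, and where a whole thing is asked for, a point or a joint stands for the part that bears it (a point fixed in the world has none). Each returns a list of dicts, best first, with "score" (0 to 1); they miss things now and then, are a little off and sometimes report something else, mostly with a low value. They report only what shows in the picture. A call takes as long as a camera call. They do not tell look-alikes from the thing itself.
- boxes_of(camera, name): "box" ([centre column, centre row, width, height] in pixels, round what is visible of it).
- place_of(camera, name): "centre" ([column, row] in pixels: a listed point, or the origin of a listed thing).
The state is a dict: "clock": time; "qpos": joint angles; "joint_vel": joint speeds; "joint_torque": joint torques, N m; "position": TCP position; "tcp_rot": TCP orientation; "wrist_force": force on the tool from outside, world axes, zero at the start; "wrist_torque": the same for the moment, N m; "width": finger opening in mm.
Only numpy, scipy, OpenCV 4.12 (cv2) and the standard library are available. Lean on these libraries where they do the work, as an engineer would, in place of code of your own. Each camera call takes 0.05 s, during which the arm holds its last target. There are 200 camera calls.

TASK

The heavy drip grille of the tap station is propped up on two wooden wedges. Work the wedges back out from under it in small tugs, taking turns between left and right, so that the grille comes down evenly and never leans more than 4 degrees to either side, until it lies fully down. Lay both wedges inside the shallow white tray beside the station, and leave the crockery, bottles and spoon where they are.

Things in the scene. Friction and masses are not known exactly. Their poses are not given: they have to be found in the camera images.
- station: Drip station, fixed, facing the robot: own +x points away from the robot into it, y left, z up. Origin: at counter height, straight below the middle of the lowered grille's front edge. Its flat steel deck, top 10 mm above the counter, is 360 mm wide and runs from x = -130 to +170 mm; the wedges lie on it. The grille's hinge is at x = +150 mm.
- bridge_mid (a point): Middle of the steel tap bridge over the front of the deck: a tube 26 mm thick along the station's y, at its x = -20 mm, centre 200 mm above the counter, on 20 mm posts at y = +168 and -168 mm, with two taps on its far side, handles up to 255 mm high. It blocks the way straight down to the grip blocks: the tool must lean back out from under it by some 20 to 40 degrees.
- grille_lean (a joint): How far the grille leans sideways, rad: its old hinge has play, so each front corner goes up and down with its own wedge. 0 = level; positive = left (+y) side higher. A soft spring in the hinge levels it once both wedges are out.
- grille_front (a point): Middle of the lower front edge of the heavy steel drip grille (300 mm wide, 150 mm deep, 16 mm thick, about 4 kg), which is hinged at its back edge. Fully down, it rests on rubber pads at its two front corners and this point is 11 mm above the counter; with the wedges in, about 35 mm. It sinks by its own weight, damped, as the wedges are drawn out.
- wedge_a: Plain wooden wedge, 160 mm long, 0.14 kg, loose on the deck under the left (+y) half of the grille's front edge. Origin: centre of its underside; own x runs to the thin tip, z up. Tapered part 40 mm wide, 5 mm thick at x = +80 mm, rising evenly to 28 mm at x = -30 mm; then a grip block to x = -80 mm, 32 mm wide (y), 46 mm high. Pulling takes 8 to 18 N; let go, it stays put.
- wedge_b: Plain wooden wedge, 160 mm long, 0.14 kg, loose on the deck under the right (-y) half of the grille's front edge. Origin: centre of its underside; own x runs to the thin tip, z up. Tapered part 40 mm wide, 5 mm thick at x = +80 mm, rising evenly to 28 mm at x = -30 mm; then a grip block to x = -80 mm, 32 mm wide (y), 46 mm high. Pulling takes 8 to 18 N; let go, it stays put.
- wedge_a_tip (a point): Middle of wedge a's thin tip, 3 mm above its underside.
- wedge_a_end (a point): Middle of the back face of wedge a's grip block, 23 mm above its underside.
- wedge_b_tip (a point): Middle of wedge b's thin tip, 3 mm above its underside.
- wedge_b_end (a point): Middle of the back face of wedge b's grip block, 23 mm above its underside.
- tray: Shallow open white tray, fixed on the counter to the left or right of the station: 270 mm (own x) by 200 mm (own y), 28 mm high, walls and floor 5 mm thick. Origin: centre of its underside, z up. The wedges go in here, lying side by side. (The deep black divided box on the other side is not it.)
- spoon: Bystander: steel spoon, 110 mm long, about 10 mm high, lying on the deck between the two wedges. Origin near its middle.
- mug: Bystander: white ceramic mug, 82 mm across, 90 mm high. Origin: centre of its underside.
- tumbler: Bystander: glass tumbler, 72 mm across, 110 mm high. Origin: centre of its underside.
- syrup: Bystander: amber glass syrup bottle, 68 mm across, 210 mm high. Origin: centre of its underside.
- sugar: Bystander: glass sugar jar with a steel lid, 80 mm across, 100 mm high. Origin: centre of its underside.
Mind the look-alikes: they are no part of the job. What is shaped like the wedge_b but black or orange is not meant.

How it is judged (in metres and radians):
On the way:
1. the grille has come fully down, level, off both wedges (height (world z) of grille_front below 0.0125 m and value of joint grille_lean between -0.02 and 0.02 rad), for 0.2 s.
At the end, for the whole second after the job is handed in: The grille lies fully down (front edge less than 12.5 mm above the counter; 11 mm at rest) and level (lean within 0.02 rad); both wedges lie at rest inside the tray, tip and grip end both within its walls and less than 50 mm above its underside (all of step 1 and x of wedge_a_tip in the frame of tray between -0.133 and 0.133 m and y of wedge_a_tip in the frame of tray between -0.098 and 0.098 m and z of each of wedge_a_tip, wedge_a_end, wedge_b_tip, wedge_b_end in the frame of tray below 0.05 m and x of wedge_a_end in the frame of tray between -0.133 and 0.133 m and y of wedge_a_end in the frame of tray between -0.098 and 0.098 m and linear speed of each of wedge_a, wedge_b below 0.02 m/s and x of wedge_b_tip in the frame of tray between -0.133 and 0.133 m and y of wedge_b_tip in the frame of tray between -0.098 and 0.098 m and x of wedge_b_end in the frame of tray between -0.133 and 0.133 m and y of wedge_b_end in the frame of tray between -0.098 and 0.098 m); the robot touches nothing.
It fails at once if the grille leaned more than 4 degrees (0.07 rad) to one side (value of joint grille_lean above 0.07 rad or value of joint grille_lean below -0.07 rad).
It fails at once if a bystander was moved by more than 30 mm (the spoon 40 mm) or tipped (distance of any of mug, tumbler, syrup, sugar from where it was at the start of the episode above 0.03 m or angle between any of mug, tumbler, syrup, sugar's own z axis and vertical above 0.5 rad or distance of spoon from where it was at the start of the episode above 0.04 m).
It also fails if it takes over 72 s, if anything falls off the work surface, if the arm or the gripper's body presses on something with over 40 N, if the wrist force passes 120 N, or if a joint passes its speed limit or range.

## Working session

There is one attempt and no reset: what is moved stays moved. The work goes in short steps, Python scripts to look and compute and a shell command to move; the robot and the scene stay as the last step left them, time stands still between calls to the robot, and variables do not carry over. Pictures are saved under pics/ and viewed, on a budget of 10 in all, crops included, one or two more only if the job needs it, and the job is handed in when it is done.

```bash
mkdir -p pics; cat > h.py <<'E'
from bench import *
import numpy as np, cv2
def cam(n):
    p=camera_params(n); K=np.array(p["intrinsics"]); k1=p["k1"]
    if n=="wrist":
        s=get_state(); T=np.array(p["tool_from_camera"]); R=np.array(s["tcp_rot"]); 
        return K,k1,R@T[:3,3]+np.array(s["position"]),R@T[:3,:3]
    return K,k1,np.array(p["eye"]),np.array(p["rotation"])
def ray(c,uv):
    K,k1,e,R=c
    d=cv2.undistortPoints(np.array([[uv]],float),K,np.array([k1,0,0,0,0.]))[0,0]
    v=R@np.array([d[0],d[1],1]); return e,v/np.linalg.norm(v)
def at_z(c,uv,z):
    e,v=ray(c,uv); return e+v*(z-e[2])/v[2]
def tri(obs):
    A=np.zeros((3,3));b=np.zeros(3)
    for c,uv in obs:
        e,v=ray(c,uv);P=np.eye(3)-np.outer(v,v);A+=P;b+=P@e
    return np.linalg.solve(A,b)
def proj(c,X):
    K,k1,e,R=c; p=R.T@(np.array(X,float)-e); x=p[:2]/p[2]; x=x*(1+k1*(x@x)); return K[:2,:2]@x+K[:2,2]
E
python3 - <<'E'
from h import *
np.set_printoptions(precision=1,suppress=True)
s=get_state(); print({k:np.round(v,3).tolist() for k,v in s.items()})
import bench; print([ (n,getattr(bench,n)) for n in dir(bench) if 'offset' in n])
Z=dict(station=0,bridge_mid=200,grille_front=35,wedge_a=10,wedge_a_tip=13,wedge_a_end=33,tray=0,spoon=12,mug=0,tumbler=0,syrup=0,sugar=0)
for n in ["scene","side"]:
    im=snapshot(n); cv2.imwrite(f"pics/{n}0.png",im[:,:,::-1]); c=cam(n); print(n,c[2])
    for k,z in Z.items():
        print(k,[(round(d["score"],2),np.round(d["centre"]).tolist(),at_z(c,d["centre"],z)[:2].round(0).tolist()) for d in place_of(n,k)][:4])
E
```

```text
{'clock': 0.0, 'qpos': [1.03, 0.287, 1.578, -0.0, 1.279, -0.15], 'joint_vel': [-0.0, -0.001, -0.001, 0.001, 0.002, 0.001], 'joint_torque': [0.0, -40.596, -29.264, -0.0, 0.006, -0.0], 'position': [256.759, 623.54, 229.927], 'tcp_rot': [[-0.925, 0.381, -0.001], [0.381, 0.925, -0.002], [0.0, -0.002, -1.0]], 'wrist_force': [-0.367, 0.363, -0.37], 'wrist_torque': [0.014, -0.014, 0.005], 'width': 85.31}
[('grip_point_offset', 18.700000000000003)]
scene [1545.6  -52.4  807.4]
station [(0.77, [345.0, 319.0], [656.0, 31.0])]
bridge_mid [(0.88, [345.0, 248.0], [643.0, 27.0])]
grille_front [(0.78, [347.0, 307.0], [654.0, 34.0])]
wedge_a [(0.96, [370.0, 240.0], [319.0, 128.0]), (0.89, [383.0, 319.0], [671.0, 120.0]), (0.84, [309.0, 321.0], [673.0, -56.0]), (0.83, [225.0, 229.0], [247.0, -315.0])]
wedge_a_tip [(0.69, [389.0, 340.0], [745.0, 125.0])]
wedge_a_end [(0.94, [374.0, 288.0], [582.0, 108.0])]
tray [(0.68, [185.0, 279.0], [487.0, -391.0])]
spoon [(0.87, [344.0, 296.0], [583.0, 31.0])]
mug [(0.75, [478.0, 341.0], [741.0, 334.0]), (0.57, [542.0, 286.0], [540.0, 566.0])]
tumbler [(0.65, [541
[... 240 characters left out ...]
ridge_mid [(0.59, [357.0, 190.0], [646.0, 18.0])]
grille_front [(0.69, [353.0, 229.0], [660.0, 35.0])]
wedge_a [(0.97, [245.0, 292.0], [310.0, 122.0]), (0.96, [329.0, 220.0], [664.0, 130.0]), (0.82, [362.0, 429.0], [218.0, -336.0]), (0.7, [326.0, 343.0], [330.0, -142.0])]
wedge_a_tip [(0.76, [349.0, 208.0], [744.0, 115.0]), (0.2, [380.0, 245.0], [676.0, -52.0])]
wedge_a_end [(0.87, [317.0, 230.0], [592.0, 113.0])]
tray [(0.75, [453.0, 363.0], [485.0, -399.0])]
spoon [(0.57, [340.0, 255.0], [574.0, 11.0])]
mug [(0.57, [295.0, 183.0], [735.0, 334.0])]
tumbler [(0.66, [200.0, 186.0], [522.0, 564.0])]
syrup [(0.61, [479.0, 284.0], [737.0, -333.0])]
sugar [(0.95, [538.0, 390.0], [548.0, -578.0])]
```

```bash
python3 - <<'E'
import cv2,numpy as np
a=cv2.imread('pics/scene0.png');b=cv2.imread('pics/side0.png')
print(a.shape); 
E
```

```text
(480, 640, 3)
```

View pics/scene0.png

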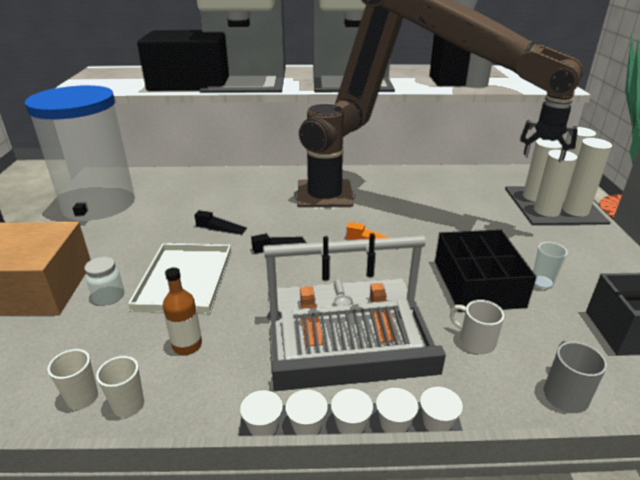

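View pics/side0.png

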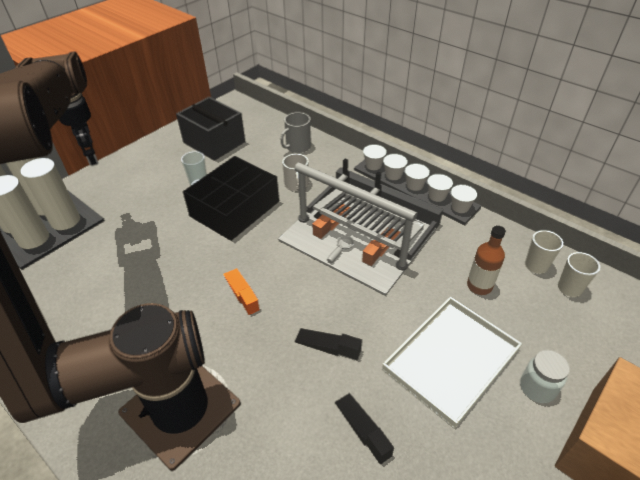

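The scene view shows the station in the middle. The wedge grip blocks are at (308,296) for b and (377,291) for a, with the spoon between them, and the white tray is at (183,277). The side view confirms this, with blocks at (322,227) and (375,252) and the tray at (453,360). The black and orange wedges on the counter are look-alikes.

```bash
cat >> h.py <<'E'
from scipy.spatial.transform import Rotation as Ro
def goal(yaw,lean):
    "tool z leans forward by lean (deg), tool y along station +y"
    y,l=np.radians([yaw,lean]); f=np.array([np.cos(y),np.sin(y),0]); z=np.sin(l)*f-np.cos(l)*np.array([0,0,1])
    yy=np.array([-np.sin(y),np.cos(y),0]); return np.column_stack([np.cross(yy,z),yy,z])
def rv(R,s=None):
    s=s or get_state(); return (Ro.from_matrix(R)*Ro.from_matrix(np.array(s["tcp_rot"])).inv()).as_rotvec()
E
python3 - <<'E'
from h import *
np.set_printoptions(precision=1,suppress=True)
cs,cd=cam("scene"),cam("side")
P=dict(station=[(345,319),(355,240)],bridge=[(345,248),(357,190)],gf=[(347,307),(353,229)],atip=[(389,340),(349,208)],aend=[(374,288),(317,230)],a=[(383,319),(329,220)],b=[(309,321),(381,247)],tray=[(185,279),(453,363)])
for k,(u,v) in P.items(): print(k,tri([(cs,u),(cd,v)]))
# bridge tube ends (top line) & deck front corners by eye; tray corners rim z=28
print("bridge ends scene", at_z(cs,(268,250),200),at_z(cs,(424,242),200))
print("bridge ends side", at_z(cd,(298,169),200),at_z(cd,(411,215),200))
print("deck front side", at_z(cd,(280,239),10),at_z(cd,(388,288),10))
for q in [(166,244),(231,245),(199,312),(133,308)]: print("tray sc",at_z(cs,q,28))
for q in [(451,300),(520,347),(456,420),(385,365)]: print("tray sd",at_z(cd,q,28))
for y in (0,3,5): print(y,rv(goal(y,30)).round(2), rv(goal(y,0)).round(2))
E
```

```text
station [656.8  27.4  -1.9]
bridge [646.1  22.2 198.9]
gf [656.7  33.6  37.6]
atip [744.5 120.7  10.7]
aend [586.  107.9  38.6]
a [664.8 125.4   7.6]
b [672.8 -57.   10.1]
tray [ 485.4 -396.    -2.9]
bridge ends scene [ 648.8 -145.1  200. ] [624.2 207.1 200. ]
bridge ends side [611.1 196.  200. ] [ 654.  -144.3  200. ]
deck front side [510.3 186.2  10. ] [ 563.4 -158.8   10. ]
tray sc [ 357.5 -468.3   28. ]
tray sc [ 366.8 -279.5   28. ]
tray sc [ 655.  -318.9   28. ]
tray sc [ 637.4 -481.3   28. ]
tray sd [ 621.6 -310.    28. ]
tray sd [ 604.9 -501.7   28. ]
tray sd [ 353.6 -477.4   28. ]
tray sd [ 362.7 -290.1   28. ]
0 [-0.1 -0.5  0.4] [-0.   0.   0.4]
3 [-0.1 -0.5  0.4] [-0.   0.   0.4]
5 [-0.1 -0.5  0.5] [-0.   0.   0.5]
```

```bash
python3 -c "
from h import *
print(rv(goal(7,30)).round(3).tolist())"
```

```text
[-0.071, -0.524, 0.501]
```

```bash
python3 -m inch '[[0,0,7,0,0,0,6.0],[21,-60,7,-0.071,-0.524,0.501,6.0],[21,-60,7,-0.071,-0.524,0.501,6.0],[21,-60,7,-0.071,-0.524,0.501,6.0],[21,-60,7,-0.071,-0.524,0.501,6.0],[21,-60,7,-0.071,-0.524,0.501,6.0],[21,-60,7,-0.071,-0.524,0.501,6.0],[21,-60,7,-0.071,-0.524,0.501,6.0],[21,-60,7,-0.071,-0.524,0.501,6.0],[21,-60,7,-0.071,-0.524,0.501,6.0]]'; python3 -c "
from h import *
s=get_state();print(s['clock'],s['position'],rv(goal(7,30)).round(3).tolist())"
```

```text
clock: 2.13
position: [380.3, 269.1, 289.9]
tcp_rot: [[-0.859, -0.124, 0.497], [-0.107, 0.992, 0.062], [-0.501, 0.0, -0.866]]
wrist_force: [1.7, -0.2, 1.1]
width: 60.1
2.1333 [380.33006254 269.13630813 289.89451344] [-0.0, 0.001, -0.002]
```

```bash
python3 -m inch '[[8,-24,-1,0,0,0,6],[8,-24,-1,0,0,0,6],[8,-24,-1,0,0,0,6],[8,-24,-1,0,0,0,6],[8,-24,-1,0,0,0,6],[8,-24,-1,0,0,0,6],[8,-24,-1,0,0,0,6],[8,-24,-1,0,0,0,6]]'; python3 - <<'E'
from h import *
np.set_printoptions(precision=1,suppress=True)
s=get_state();print(s['clock'],s['position'],rv(goal(7,30)))
c=cam("wrist"); im=snapshot("wrist"); cv2.imwrite("pics/w1.png",im[:,:,::-1]); 
for k,z in dict(station=0,grille_front=35,wedge_a=10,wedge_a_tip=13,wedge_a_end=33,spoon=12,bridge_mid=200).items():
    print(k,[(round(d["score"],2),np.round(d["centre"]).tolist(),at_z(c,d["centre"],z)[:2].round(0).tolist()) for d in place_of("wrist",k)][:4])
E
```

```text
clock: 2.8
position: [461.2, 27.4, 279.7]
tcp_rot: [[-0.861, -0.115, 0.496], [-0.099, 0.993, 0.057], [-0.499, 0.0, -0.866]]
wrist_force: [-0.2, -0.4, 0.1]
width: 60.0
2.8 [461.2  27.4 279.7] [-0. -0.  0.]
station [(0.94, [303.0, 211.0], [656.0, 26.0])]
grille_front [(0.62, [303.0, 230.0], [657.0, 27.0])]
wedge_a [(0.86, [242.0, 216.0], [666.0, -54.0]), (0.67, [370.0, 226.0], [665.0, 118.0])]
wedge_a_tip [(0.61, [359.0, 266.0], [746.0, 120.0])]
wedge_a_end [(0.77, [380.0, 190.0], [584.0, 111.0]), (0.3, [491.0, 264.0], [698.0, 301.0]), (0.28, [227.0, 184.0], [595.0, -66.0])]
spoon [(0.84, [305.0, 173.0], [586.0, 22.0])]
bridge_mid [(0.9, [296.0, 339.0], [638.0, 24.0]), (0.49, [230.0, 185.0], [464.0, -26.0]), (0.31, [302.0, 229.0], [495.0, 19.0])]
```

View pics/w1.png

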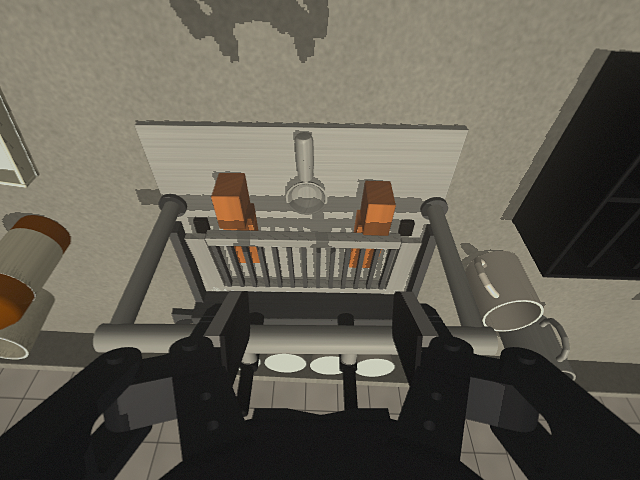

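The wrist view shows the deck front corners at (136,124) and (467,128), block b around (231,190), block a around (378,193) and the spoon at (304,170). I'll magnify the blocks to get their yaw.

```bash
python3 - <<'E'
from h import *
np.set_printoptions(precision=1,suppress=True)
im=cv2.imread("pics/w1.png")
a=cv2.resize(im[160:270,200:270],None,fx=5,fy=5,interpolation=cv2.INTER_CUBIC);b=cv2.resize(im[160:270,340:410],None,fx=5,fy=5,interpolation=cv2.INTER_CUBIC)
cv2.imwrite("pics/w1z.png",np.hstack([a,b]))
c=cam("wrist")
L,R=at_z(c,(136,124),10),at_z(c,(467,128),10); d=R-L; print(L,R,np.linalg.norm(d),np.degrees(np.arctan2(-d[0],d[1])))
E
```

```text
[ 546.2 -156.6   10. ] [506.1 196.7  10. ] 355.5450972982088 6.467101557691982
```

View pics/w1z.png

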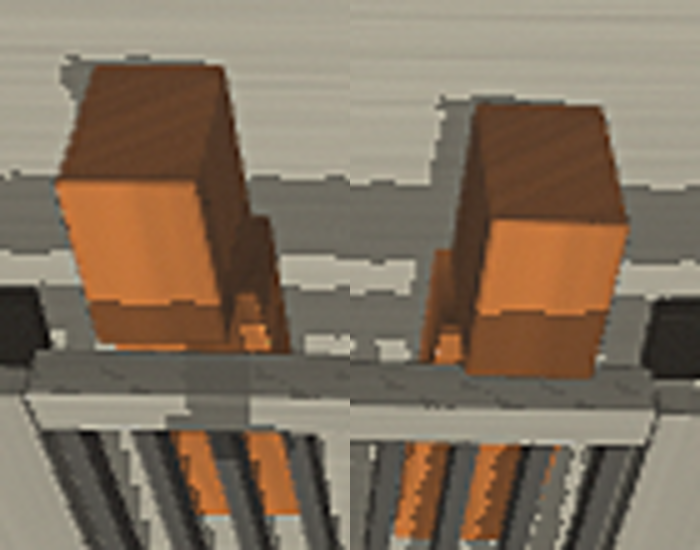

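```bash
python3 - <<'E'
from h import *
np.set_printoptions(precision=1,suppress=True)
c=cam("wrist")
B=dict(b=[(212,196,56),(239,196.2,56),(219,173.2,10),(244.4,173.2,10),(220,228.6,56)],a=[(368,203.6,56),(395.4,204.8,56),(364.4,181,10),(390.4,181.4,10),(389,235.6,56),(363.4,234.4,56)])
for k,v in B.items():
    for p in v: print(k,at_z(c,p[:2],p[2]))
E
```

```text
b [597.1 -71.9  56. ]
b [593.6 -42.3  56. ]
b [599.9 -73.2  10. ]
b [596.1 -43.1  10. ]
b [647.1 -66.8  56. ]
a [586.2 101.3  56. ]
a [584.1 132.3  56. ]
a [589.3 101.7  10. ]
a [585.9 133.4  10. ]
a [633.2 138.1  56. ]
a [635.1 106.5  56. ]
```

```bash
python3 -m inch '[[10.2,8.8,-16.3,0,0,-0.01,5.6],[10.2,8.8,-16.3,0,0,-0.01,5.6],[10.2,8.8,-16.3,0,0,-0.01,5.6],[10.2,8.8,-16.3,0,0,-0.01,5.6],[10.2,8.8,-16.3,0,0,-0.01,5.6],[10.2,8.8,-16.3,0,0,-0.01,5.6],[12.4,9.05,-20.1,0,0,-0.01,5.6],[14.0,9.2,-22.9,0,0,-0.01,5.6],[15.65,9.4,-25.8,0,0,-0.01,5.6],[15.65,9.4,-25.8,0,0,-0.01,5.6]]'; python3 - <<'E'
from h import *
im=snapshot("wrist"); cv2.imwrite("pics/w2.png",im[:,:,::-1])
E
```

```text
clock: 4.03
position: [614.3, 125.1, 13.8]
tcp_rot: [[-0.868, -0.113, 0.484], [-0.098, 0.994, 0.056], [-0.487, 0.001, -0.873]]
wrist_force: [-1.9, -0.2, -0.8]
width: 55.8
```

View pics/w2.png

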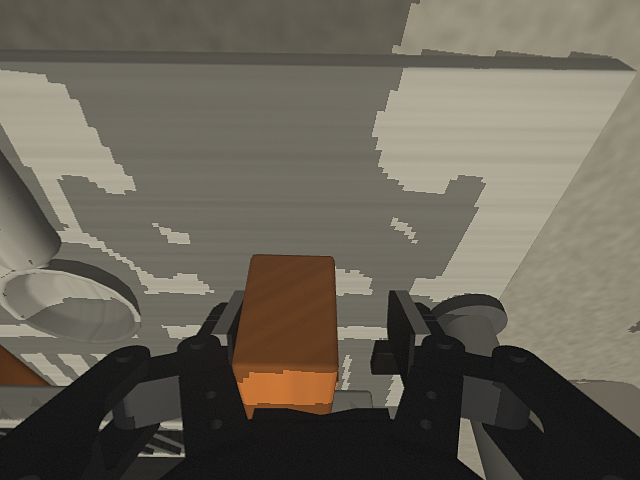

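The wrist view shows block a at columns 240–335 between open fingers at 240–390. It is off-centre towards −y, so I'll shift about 6 mm, raise a little and close.

```bash
python3 -m inch '[[0.2,-0.6,0.7,0,0,0,5.6],[0.2,-0.6,0.7,0,0,0,5.6],[0.2,-0.6,0.7,0,0,0,2.5],[0.2,-0.6,0.7,0,0,0,2.5],[0.2,-0.6,0.7,0,0,0,2.5],[0.2,-0.6,0.7,0,0,0,2.5],[0.2,-0.6,0.7,0,0,0,2.5],[0.2,-0.6,0.7,0,0,0,2.5]]'
```

```text
clock: 4.75
position: [621.6, 117.4, 33.4]
tcp_rot: [[-0.857, -0.11, 0.504], [-0.096, 0.994, 0.054], [-0.507, -0.002, -0.862]]
wrist_force: [-6.7, -5.8, 8.9]
width: 31.8
```

```bash
python3 -m inch '[[-1,-0.11,-0.3,0,0,0,2.5],[-2,-0.22,-0.3,0,0,0,2.5],[-3,-0.33,-0.3,0,0,0,2.5],[-3,-0.33,-0.3,0,0,0,2.5],[-3,-0.33,-0.3,0,0,0,2.5]]'; python3 - <<'E'
from h import *
np.set_printoptions(precision=1,suppress=True)
for n in ("scene","side"):
    im=snapshot(n); c=cam(n); cv2.imwrite(f"pics/{n}1.png",im[:,:,::-1])
    for k,z in dict(wedge_a=10,wedge_a_tip=13,wedge_a_end=33).items():
        print(n,k,[(round(d["score"],2),np.round(d["centre"]).tolist(),at_z(c,d["centre"],z)[:2].round(0).tolist()) for d in place_of(n,k)][:4])
E
```

```text
clock: 5.17
position: [594.0, 115.0, 33.3]
tcp_rot: [[-0.854, -0.111, 0.509], [-0.096, 0.994, 0.055], [-0.512, -0.001, -0.859]]
wrist_force: [-8.4, -3.2, 21.1]
width: 31.3
scene wedge_a [(0.86, [310.0, 318.0], [663.0, -54.0]), (0.83, [382.0, 314.0], [652.0, 121.0]), (0.78, [222.0, 229.0], [247.0, -325.0]), (0.7, [278.0, 246.0], [347.0, -147.0])]
scene wedge_a_tip [(0.86, [386.0, 331.0], [715.0, 123.0])]
scene wedge_a_end [(0.73, [372.0, 282.0], [556.0, 107.0])]
side wedge_a [(0.85, [382.0, 247.0], [675.0, -59.0]), (0.73, [244.0, 292.0], [309.0, 125.0]), (0.68, [324.0, 229.0], [623.0, 114.0]), (0.65, [363.0, 429.0], [218.0, -337.0])]
side wedge_a_tip [(0.64, [343.0, 211.0], [720.0, 119.0])]
side wedge_a_end [(0.8, [310.0, 235.0], [561.0, 115.0])]
```

```bash
python3 -m inch '[[0,0,0.2,0,0,0,5.6],[0,0,0.2,0,0,0,5.6],[0,0,0.2,0,0,0,5.6],[-2,-0.22,3.4,0,0,0,5.6],[-4,-0.45,6.9,0,0,0,5.6],[-2.6,-10,6.9,0,0,0,5.6],[-0.5,-17.5,6.9,0,0,0,5.6],[-0.5,-17.5,6.9,0,0,0,5.6],[-0.5,-17.5,6.9,0,0,0,5.6],[-0.5,-17.5,6.9,0,0,0,5.6]]'; python3 - <<'E'
from h import *
np.set_printoptions(precision=1,suppress=True)
s=get_state();c=cam("wrist"); im=snapshot("wrist"); cv2.imwrite("pics/w3.png",im[:,:,::-1]); 
for k,z in dict(wedge_a=10,wedge_a_tip=13,wedge_a_end=33,spoon=12).items():
    print(k,[(round(d["score"],2),np.round(d["centre"]).tolist(),at_z(c,d["centre"],z)[:2].round(0).tolist()) for d in place_of("wrist",k)][:4])
E
```

```text
clock: 6.4
position: [585.9, -65.1, 96.1]
tcp_rot: [[-0.859, -0.106, 0.5], [-0.093, 0.994, 0.051], [-0.503, -0.003, -0.865]]
wrist_force: [1.2, 0.6, -0.4]
width: 56.0
wedge_a [(0.71, [322.0, 272.0], [671.0, -55.0])]
wedge_a_tip [(0.44, [430.0, 258.0], [642.0, 19.0])]
wedge_a_end []
spoon [(0.72, [466.0, 197.0], [585.0, 23.0])]
```

View pics/w3.png

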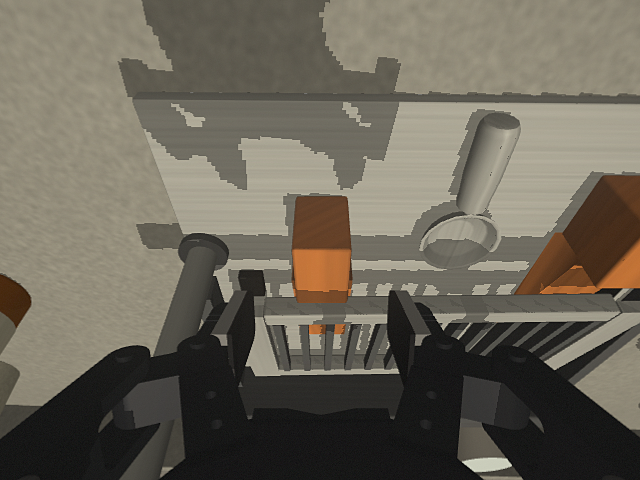

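Block b is centred between the fingers (columns 293–352), and the spoon is unmoved. I'll descend and grip.

```bash
python3 -m inch '[[1.6,0.2,-2.7,0,0,0,5.6],[3.2,0.45,-5.4,0,0,0,5.6],[4.1,0.6,-6.9,0,0,0,5.6],[4.1,0.6,-6.9,0,0,0,5.6],[4.1,0.6,-6.9,0,0,0,2.5],[4.1,0.6,-6.9,0,0,0,2.5],[4.1,0.6,-6.9,0,0,0,2.5],[4.1,0.6,-6.9,0,0,0,2.5],[4.1,0.6,-6.9,0,0,0,2.5],[4.1,0.6,-6.9,0,0,0,2.5]]'
```

```text
clock: 7.48
position: [625.0, -54.4, 26.3]
tcp_rot: [[-0.86, -0.11, 0.498], [-0.096, 0.994, 0.054], [-0.5, -0.002, -0.866]]
wrist_force: [-0.4, -4.8, -4.3]
width: 31.9
```

```bash
python3 -m inch '[[-1,-0.11,-0.1,0,0,0,2.5],[-2,-0.22,-0.1,0,0,0,2.5],[-3,-0.33,-0.1,0,0,0,2.5],[-4,-0.44,-0.1,0,0,0,2.5],[-5,-0.55,-0.1,0,0,0,2.5],[-5.8,-0.64,-0.1,0,0,0,2.5],[-5.8,-0.64,-0.1,0,0,0,2.5],[-5.8,-0.64,-0.1,0,0,0,2.5]]'; python3 - <<'E'
from h import *
for n in ("scene","side"):
    im=snapshot(n); c=cam(n)
    for k,z in dict(wedge_b=10,wedge_b_tip=13,wedge_b_end=33).items():
        print(n,k,[(round(d["score"],2),at_z(c,d["centre"],z)[:2].round(0).tolist()) for d in place_of(n,k)][:4])
E
```

```text
clock: 8.15
position: [566.7, -60.5, 26.1]
tcp_rot: [[-0.86, -0.111, 0.498], [-0.097, 0.994, 0.055], [-0.501, -0.001, -0.866]]
wrist_force: [-12.2, -0.6, 14.7]
width: 31.2
scene wedge_b [(0.96, [344.0, -147.0]), (0.72, [322.0, 137.0]), (0.71, [646.0, 127.0]), (0.71, [615.0, -59.0])]
scene wedge_b_tip [(0.79, [271.0, -255.0]), (0.71, [756.0, 327.0]), (0.57, [696.0, -52.0])]
scene wedge_b_end [(0.92, [372.0, -231.0]), (0.91, [295.0, 64.0]), (0.85, [201.0, -413.0]), (0.83, [533.0, -71.0])]
side wedge_b [(0.95, [332.0, -162.0]), (0.82, [220.0, -331.0]), (0.72, [615.0, -60.0]), (0.69, [312.0, 117.0])]
side wedge_b_tip [(0.75, [306.0, -82.0]), (0.73, [690.0, -40.0]), (0.57, [251.0, -268.0])]
side wedge_b_end [(0.87, [280.0, 54.0]), (0.8, [206.0, -419.0]), (0.77, [355.0, -225.0]), (0.55, [526.0, -67.0])]
```

```bash
python3 -m inch '[[0,0,0.1,0,0,0,5.6],[0,0,0.1,0,0,0,5.6],[0,0,0.1,0,0,0,5.6],[-2,-0.22,3.4,0,0,0,5.6],[-4,-0.45,6.9,0,0,0,5.6],[-3,8,7.0,0,0,0,5.6],[-1.3,17.2,7.0,0,0,0,5.6],[-1.3,17.2,7.0,0,0,0,5.6],[-1.3,17.2,7.0,0,0,0,5.6],[-1.3,17.2,7.0,0,0,0,5.6]]'
```

```text
clock: 9.38
position: [553.9, 115.5, 94.7]
tcp_rot: [[-0.86, -0.116, 0.496], [-0.1, 0.993, 0.058], [-0.5, -0.0, -0.866]]
wrist_force: [0.3, 0.5, -0.4]
width: 56.0
```

```bash
python3 -m inch '[[0,0,0,0,0,0,5.6]]'; python3 -c "
from h import *
im=snapshot('wrist');s=get_state();print(s['position'],rv(goal(6.4,30)).round(3))
m=cv2.inRange(cv2.cvtColor(im,cv2.COLOR_RGB2HSV),(5,130,60),(20,255,255)); m[330:]=0
n,l,st,ce=cv2.connectedComponentsWithStats(m); print([(q[:4].tolist(),q[4]) for q in st[1:] if q[4]>300])
print(boxes_of('wrist','wedge_a')[:3])"
```

```text
clock: 9.47
position: [553.8, 115.0, 94.3]
tcp_rot: [[-0.861, -0.117, 0.495], [-0.102, 0.993, 0.058], [-0.499, -0.0, -0.867]]
wrist_force: [0.3, 0.2, 0.4]
width: 56.1
[553.64814441 113.54551087  94.07015929] [ 0.001 -0.002 -0.004]
[([0, 128, 124, 168], np.int32(9950)), ([282, 194, 62, 114], np.int32(6361))]
[{'box': [314.9, 251.3, 58.1, 117.6], 'score': 0.67}, {'box': [242.4, 297.6, 484.5, 364.5], 'score': 0.64}, {'box': [61.4, 210.5, 122.7, 171.6], 'score': 0.55}]
```

```bash
python3 -m inch '[[1.6,0.1,-2.7,0,0,0,5.6],[3.2,0.2,-5.4,0,0,0,5.6],[4.1,0.3,-6.8,0,0,0,5.6],[4.1,0.3,-6.8,0,0,0,5.6],[4.1,0.3,-6.8,0,0,0,2.5],[4.1,0.3,-6.8,0,0,0,2.5],[4.1,0.3,-6.8,0,0,0,2.5],[4.1,0.3,-6.8,0,0,0,2.5],[4.1,0.3,-6.8,0,0,0,2.5],[4.1,0.3,-6.8,0,0,0,2.5]]'
```

```text
clock: 10.4
position: [595.0, 114.2, 27.3]
tcp_rot: [[-0.861, -0.111, 0.497], [-0.097, 0.994, 0.055], [-0.5, -0.0, -0.866]]
wrist_force: [-4.9, -5.7, 2.5]
width: 31.0
```

```bash
python3 -m inch '[[-1,-0.11,-0.1,0,0,0,2.5],[-2,-0.22,-0.1,0,0,0,2.5],[-3,-0.33,-0.1,0,0,0,2.5],[-4,-0.44,-0.1,0,0,0,2.5],[-5,-0.55,-0.1,0,0,0,2.5],[-5.3,-0.58,-0.1,0,0,0,2.5],[-5.3,-0.58,-0.1,0,0,0,2.5],[-5.3,-0.58,-0.1,0,0,0,2.5]]'; python3 - <<'E'
from h import *
for n in ("scene","side"):
    im=snapshot(n); c=cam(n); cv2.imwrite(f"pics/{n}3.png",im[:,:,::-1])
    for k,z in dict(wedge_b=10,wedge_b_tip=13,wedge_b_end=33,grille_front=20).items():
        print(n,k,[(round(d["score"],2),at_z(c,d["centre"],z)[:2].round(0).tolist()) for d in place_of(n,k)][:4])
E
```

```text
clock: 11.07
position: [540.2, 108.7, 27.8]
tcp_rot: [[-0.865, -0.114, 0.488], [-0.098, 0.994, 0.058], [-0.492, 0.002, -0.871]]
wrist_force: [-10.3, -1.9, 4.7]
width: 31.0
scene wedge_b [(0.75, [244.0, -327.0]), (0.66, [361.0, -149.0]), (0.65, [605.0, -58.0]), (0.63, [597.0, 118.0])]
scene wedge_b_tip [(0.77, [335.0, -80.0]), (0.63, [264.0, -254.0]), (0.48, [676.0, 125.0])]
scene wedge_b_end [(0.92, [533.0, -66.0]), (0.67, [369.0, -208.0]), (0.56, [305.0, 64.0]), (0.56, [218.0, -410.0])]
scene grille_front [(0.88, [664.0, 34.0])]
side wedge_b [(0.91, [334.0, -149.0]), (0.81, [588.0, 112.0]), (0.75, [220.0, -336.0]), (0.72, [309.0, 126.0])]
side wedge_b_tip [(0.96, [326.0, 200.0]), (0.76, [289.0, -89.0]), (0.63, [699.0, -45.0]), (0.6, [256.0, -263.0])]
side wedge_b_end [(0.88, [535.0, -65.0]), (0.79, [359.0, -229.0]), (0.76, [289.0, 49.0]), (0.73, [202.0, -415.0])]
side grille_front [(0.9, [661.0, 30.0])]
```

View pics/scene3.png

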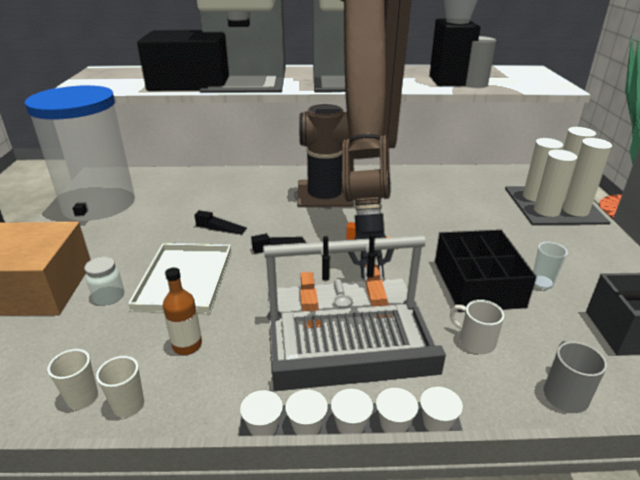

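The scene view shows the grille (front edge at row 307) nearly down and level, with block a gripped and block b at (308,285). I'll draw a another 6 mm for margin, then go to b.

```bash
python3 -m inch '[[-0.6,-0.07,0,0,0,0,2.5],[-0.6,-0.07,0,0,0,0,2.5],[-0.6,-0.07,0.1,0,0,0,5.6],[-0.6,-0.07,0.1,0,0,0,5.6],[-0.6,-0.07,0.1,0,0,0,5.6],[-2.6,-0.3,3.4,0,0,0,5.6],[-4.6,-0.5,6.9,0,0,0,5.6],[-3,-9,7.0,0,0,0,5.6],[-1.4,-17.3,7.0,0,0,0,5.6],[-1.4,-17.3,7.0,0,0,0,5.6]]'
```

```text
clock: 12.4
position: [520.8, -16.1, 101.8]
tcp_rot: [[-0.859, -0.116, 0.498], [-0.101, 0.993, 0.057], [-0.501, -0.001, -0.865]]
wrist_force: [0.5, 0.6, -0.2]
width: 56.0
```

```bash
python3 -m inch '[[0,0,0,0,0,0,5.6],[0,0,0,0,0,0,5.6],[0,0,0,0,0,0,5.6]]'; python3 -c "
from h import *
im=snapshot('wrist');s=get_state();print(s['position'],rv(goal(6.4,30)).round(3))
m=cv2.inRange(cv2.cvtColor(im,cv2.COLOR_RGB2HSV),(5,130,60),(20,255,255)); m[330:]=0
n,l,st,ce=cv2.connectedComponentsWithStats(m); print([(q[:4].tolist(),q[4]) for q in st[1:] if q[4]>300])"
```

```text
clock: 12.65
position: [519.3, -15.4, 98.7]
tcp_rot: [[-0.863, -0.112, 0.492], [-0.096, 0.994, 0.057], [-0.495, 0.002, -0.869]]
wrist_force: [-0.2, 0.2, -0.1]
width: 55.6
[518.90932775 -14.50447766  98.3064429 ] [-0.001 -0.006 -0.002]
[([434, 174, 156, 148], np.int32(12763)), ([200, 198, 84, 126], np.int32(7140))]
```

```bash
python3 -m inch '[[0.8,-4,-0.2,0,0,0,5.6],[0.8,-4.8,-0.2,0,0,0,5.6],[0.8,-4.8,-0.2,0,0,0,5.6],[2.4,-4.6,-2.9,0,0,0,5.6],[4.0,-4.5,-5.6,0,0,0,5.6],[4.8,-4.4,-7.1,0,0,0,5.6],[4.8,-4.4,-7.1,0,0,0,5.6]]'; python3 -m inch '[[0,0,0,0,0,0,2.5],[0,0,0,0,0,0,2.5],[0,0,0,0,0,0,2.5],[0,0,0,0,0,0,2.5],[0,0,0,0,0,0,2.5]]'
```

```text
clock: 13.28
position: [565.3, -55.8, 23.5]
tcp_rot: [[-0.866, -0.116, 0.486], [-0.099, 0.993, 0.062], [-0.49, 0.006, -0.872]]
wrist_force: [-1.0, -0.3, 0.0]
width: 56.0
clock: 13.7
position: [567.2, -59.1, 28.4]
tcp_rot: [[-0.863, -0.113, 0.493], [-0.098, 0.994, 0.057], [-0.496, 0.001, -0.868]]
wrist_force: [0.9, 0.3, -2.9]
width: 31.3
```

```bash
python3 -m inch '[[-1,-0.11,0,0,0,0,2.5],[-2,-0.22,0,0,0,0,2.5],[-3,-0.33,0,0,0,0,2.5],[-4,-0.44,0,0,0,0,2.5],[-5,-0.55,0,0,0,0,2.5],[-6,-0.66,0,0,0,0,2.5],[-7.5,-0.82,0,0,0,0,2.5],[-9,-1,0,0,0,0,2.5],[-10,-1.1,0,0,0,0,2.5],[-10,-1.1,0,0,0,0,2.5]]'; python3 - <<'E'
from h import *
for n in ("scene",):
    im=snapshot(n); c=cam(n); cv2.imwrite(f"pics/{n}4.png",im[200:400,240:460,::-1])
    for k,z in dict(wedge_b_tip=13,wedge_b_end=33,grille_front=15,tray=0).items():
        print(n,k,[(round(d["score"],2),at_z(c,d["centre"],z)[:2].round(0).tolist()) for d in place_of(n,k)][:4])
E
```

```text
clock: 14.53
position: [465.1, -66.6, 30.4]
tcp_rot: [[-0.869, -0.109, 0.484], [-0.094, 0.994, 0.055], [-0.487, 0.002, -0.874]]
wrist_force: [-0.1, -0.5, -1.9]
width: 31.5
scene wedge_b_tip [(0.98, [604.0, -59.0]), (0.75, [265.0, -249.0]), (0.61, [323.0, -67.0])]
scene wedge_b_end [(0.9, [203.0, -411.0]), (0.64, [374.0, -220.0]), (0.61, [301.0, 55.0])]
scene grille_front [(0.9, [657.0, 36.0])]
scene tray [(0.86, [487.0, -397.0]), (0.59, [646.0, 124.0])]
```

```bash
python3 -m inch '[[0,0,3.5,0,0,0,2.5],[0,-1,7,0,0,0,2.5],[-3.5,-36.6,7,0,0,-0.2,2.5],[-3.5,-36.6,7,0,0,-0.2,2.5],[-3.5,-36.6,7,0,0,-0.2,2.5],[-3.5,-36.6,7,0,0,-0.2,2.5],[-3.5,-36.6,7,0,0,-0.2,2.5],[-3.5,-36.6,7,0,0,-0.2,2.5],[-3.5,-36.6,7,0,0,-0.2,2.5],[-3.5,-36.6,7,0,0,-0.2,2.5]]'; python3 -c "
from h import *
s=get_state();print(s['position'],rv(goal(-5,30)).round(3),s['qpos'])"
```

```text
clock: 15.62
position: [460.8, -386.2, 123.8]
tcp_rot: [[-0.883, 0.119, 0.454], [0.105, 0.993, -0.056], [-0.458, -0.002, -0.889]]
wrist_force: [0.9, 1.0, -1.6]
width: 31.3
[ 460.82044544 -386.15433508  123.78494068] [-0.003 -0.048  0.032] [-1.01893104  0.08014054  2.08235431  0.55318046  0.74767811 -2.8385444 ]
```

Joint 6 is close to its range limit at this yaw. I'll lay the wedges at about −30° world yaw instead, diagonal but well inside the tray, which takes joint 6 away from the limit.

```bash
python3 -c "
from h import *
s=get_state();print(rv(goal(-20,30)).round(3),rv(goal(-30,30)).round(3))"
```

```text
[-0.009 -0.048 -0.23 ] [-0.013 -0.047 -0.405]
```

```bash
python3 -m inch '[[0,0,0,-0.005,-0.02,-0.2,2.5],[0,0,0,-0.013,-0.047,-0.405,2.5],[-1.5,-0.5,0,-0.013,-0.047,-0.405,2.5],[-3.6,-1.3,-1,-0.013,-0.047,-0.405,2.5],[-3.6,-1.3,-3,-0.013,-0.047,-0.405,2.5],[-3.6,-1.3,-4,-0.013,-0.047,-0.405,2.5],[-3.6,-1.3,-4,-0.013,-0.047,-0.405,2.5],[-3.6,-1.3,-4,-0.013,-0.047,-0.405,2.5]]'; python3 - <<'E'
from h import *
s=get_state();print(s['position'],rv(goal(-30,30)).round(3),s['qpos'].round(2))
im=snapshot("side"); cv2.imwrite("pics/side5.png",cv2.resize(im[170:460,260:560,::-1],None,fx=2,fy=2))
E
```

```text
clock: 16.28
position: [424.6, -395.9, 82.5]
tcp_rot: [[-0.751, 0.499, 0.433], [0.433, 0.867, -0.247], [-0.499, 0.002, -0.867]]
wrist_force: [1.0, -0.6, -1.4]
width: 31.0
[ 424.58854961 -395.93879043   82.51871064] [-0.003 -0.    -0.001] [-1.03  0.05  2.21  0.57  0.47 -2.54]
```

View pics/side5.png

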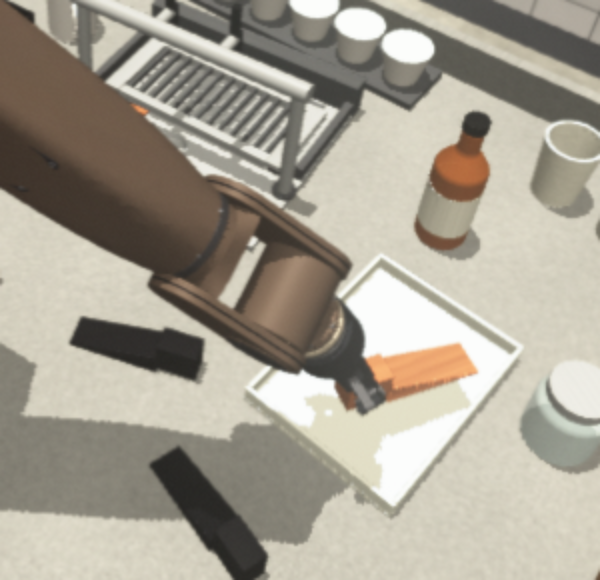

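The crop shows wedge b held level over the tray, block at (360,385) and tip at (470,360), inside the walls. The grille's right side is down.

```bash
python3 -m inch '[[0,-0.2,-2.5,0,0,0,2.5],[0,-0.2,-4.5,0,0,0,2.5],[0,-0.2,-5.3,0,0,0,2.5],[0,-0.2,-5.6,0,0,0,2.5],[0,-0.2,-5.8,0,0,0,2.5],[0,-0.2,-5.8,0,0,0,2.5],[0,-0.2,-5.8,0,0,0,2.5]]'
```

```text
clock: 16.92
position: [425.3, -399.2, 26.8]
tcp_rot: [[-0.749, 0.499, 0.435], [0.432, 0.866, -0.251], [-0.502, -0.0, -0.865]]
wrist_force: [0.1, -0.4, -0.7]
width: 31.1
```

```bash
python3 -m inch '[[0,0,-0.3,0,0,0,2.5],[0,0,-0.3,0,0,0,2.5],[0,0,-0.3,0,0,0,4.6],[0,0,-0.3,0,0,0,4.6],[0,0,-0.3,0,0,0,4.6],[-1.3,0.75,2.3,0,0,0,4.6],[-2.6,1.5,4.9,0,0,0,4.6],[-3.9,2.26,7.5,0,0,0,4.6],[-3.9,4,11,0,0,0,4.6],[-3.9,4,11,0,0,0,4.6]]'; python3 - <<'E'
from h import *
s=get_state();print(s['position'],rv(goal(6.4,30)).round(3))
c=cam("wrist"); im=snapshot("wrist"); cv2.imwrite("pics/w6.png",im[:,:,::-1]); 
for n in ("wrist","side","scene"):
    c=cam(n); im=snapshot(n)
    for k,z in dict(tray=0,wedge_a_tip=8,wedge_a_end=28).items():
        print(n,k,[(round(d["score"],2),np.round(d["centre"]).tolist(),at_z(c,d["centre"],z)[:2].round(0).tolist()) for d in place_of(n,k)][:6])
E
```

```text
clock: 17.75
position: [387.2, -360.3, 143.6]
tcp_rot: [[-0.746, 0.499, 0.44], [0.427, 0.866, -0.259], [-0.51, -0.006, -0.86]]
wrist_force: [0.3, -1.3, 0.5]
width: 46.1
[ 387.23503014 -360.27303204  143.62654601] [0.008 0.011 0.635]
wrist tray [(0.87, [349.0, 240.0], [493.0, -393.0])]
wrist wedge_a_tip []
wrist wedge_a_end []
side tray [(0.69, [455.0, 362.0], [490.0, -402.0])]
side wedge_a_tip [(0.56, [333.0, 220.0], [670.0, 120.0])]
side wedge_a_end []
scene tray [(0.79, [180.0, 280.0], [490.0, -403.0])]
scene wedge_a_tip [(0.73, [381.0, 316.0], [655.0, 118.0]), (0.31, [174.0, 272.0], [464.0, -424.0])]
scene wedge_a_end [(0.9, [368.0, 270.0], [495.0, 101.0])]
```

View pics/w6.png

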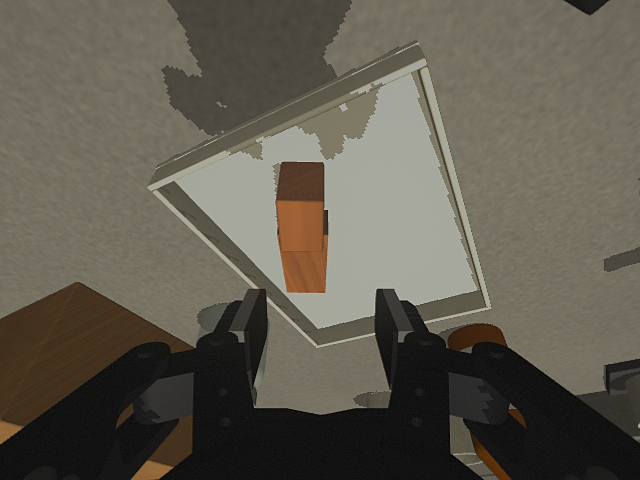

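Wedge b lies inside the tray (block at (300,220), tip at (305,292)), with free room on its +y side. I'll go back for wedge a, translating first and turning after, because of joint 6.

```bash
python3 -m inch '[[3,15,0,0,0,0,5.6],[3,15,0,0,0,0,5.6],[3,15,0,0,0,0,5.6],[3,15,0,0,0,0,5.6],[10.7,46.4,-2,0.008,0.011,0.635,5.6],[10.7,46.4,-2,0.008,0.011,0.635,5.6],[10.7,46.4,-2,0.008,0.011,0.635,5.6],[10.7,46.4,-2,0.008,0.011,0.635,5.6],[10.7,46.4,-2,0.008,0.011,0.635,5.6],[10.7,46.4,-2,0.008,0.011,0.635,5.6]]'; python3 -c "
from h import *
s=get_state();print(s['clock'],s['position'],rv(goal(6.4,30)).round(3),s['qpos'].round(2))"
```

```text
clock: 19.23
position: [476.4, 34.6, 120.8]
tcp_rot: [[-0.866, -0.116, 0.487], [-0.099, 0.993, 0.061], [-0.491, 0.005, -0.871]]
wrist_force: [1.7, -0.8, -0.7]
width: 56.1
19.2333 [476.37115565  34.59330721 120.76833368] [-0.003 -0.011 -0.005] [-0.23 -0.3   2.44  0.34  0.54 -2.17]
```

```bash
python3 -m inch '[[1.8,6.0,-2,0,0,0,5.6],[1.8,6.8,-2.3,0,0,0,5.6],[1.8,6.8,-2.3,0,0,0,5.6],[1.8,6.8,-2.3,0,0,0,5.6]]'; python3 -c "
from h import *
im=snapshot('wrist');s=get_state();print(s['position'],rv(goal(6.4,30)).round(3))
m=cv2.inRange(cv2.cvtColor(im,cv2.COLOR_RGB2HSV),(5,130,60),(20,255,255)); m[330:]=0
n,l,st,ce=cv2.connectedComponentsWithStats(m); print([(q[:4].tolist(),q[4]) for q in st[1:] if q[4]>300])
print(at_z(cam('wrist'),(st[1:][st[1:,4].argmax()][0]+30,st[1:][st[1:,4].argmax()][1]),10))"
```

```text
clock: 19.57
position: [492.8, 103.7, 96.1]
tcp_rot: [[-0.868, -0.116, 0.483], [-0.098, 0.993, 0.062], [-0.487, 0.007, -0.873]]
wrist_force: [-0.2, -0.4, -0.6]
width: 55.9
[493.33057312 102.38572521  96.76470738] [-0.005 -0.014 -0.002]
[([289, 196, 61, 134], np.int32(7405))]
[502.78594367 102.46968169  10.        ]
```

```bash
python3 -m inch '[[1.6,0.2,-2.7,0,0,0,5.6],[3.2,0.35,-5.4,0,0,0,5.6],[4.1,0.5,-6.9,0,0,0,5.6],[4.1,0.5,-6.9,0,0,0,5.6],[4.1,0.5,-6.9,0,0,0,2.5],[4.1,0.5,-6.9,0,0,0,2.5],[4.1,0.5,-6.9,0,0,0,2.5],[4.1,0.5,-6.9,0,0,0,2.5],[4.1,0.5,-6.9,0,0,0,2.5],[4.1,0.5,-6.9,0,0,0,2.5]]'
```

```text
clock: 20.45
position: [534.8, 106.4, 29.5]
tcp_rot: [[-0.866, -0.112, 0.487], [-0.095, 0.994, 0.06], [-0.491, 0.006, -0.871]]
wrist_force: [-6.8, -3.7, 7.9]
width: 31.3
```

```bash
python3 -m inch '[[-1,-0.11,0,0,0,0,2.5],[-2,-0.22,0,0,0,0,2.5],[-3,-0.33,0,0,0,0,2.5],[-4,-0.44,0,0,0,0,2.5],[-5,-0.55,0,0,0,0,2.5],[-6,-0.66,0,0,0,0,2.5],[-6.5,-0.7,0,0,0,0,2.5],[-6.5,-0.7,3,0,0,0,2.5],[-6.5,-0.7,6,0,0,0,2.5],[-6.5,-0.7,8,0,0,0,2.5]]';  python3 -c "
from h import *
s=get_state();print(s['clock'],s['position'],rv(goal(-30,30)).round(3),s['qpos'].round(2))
for n in ('scene','side'):
    c=cam(n);im=snapshot(n);cv2.imwrite(f'pics/{n}7.png',im[:,:,::-1])
    print([(round(d['score'],2),at_z(c,d['centre'],11)[:2].round(0).tolist()) for d in place_of(n,'grille_front')])"
```

```text
clock: 21.28
position: [467.4, 99.8, 107.9]
tcp_rot: [[-0.869, -0.112, 0.482], [-0.095, 0.994, 0.06], [-0.485, 0.007, -0.874]]
wrist_force: [0.7, -0.0, -1.0]
width: 31.1
21.2833 [467.37992991  99.84352616 107.89068829] [-0.01  -0.015 -0.636] [-0.05 -0.27  2.44  0.18  0.47 -1.87]
[(0.92, [651.0, 36.0])]
[(0.83, [661.0, 27.0])]
```

```bash
python3 -m inch '[[0,-3,0,-0.01,-0.015,-0.636,2.5],[-0.8,-44,0,-0.01,-0.015,-0.636,2.5],[-0.8,-44,0,-0.01,-0.015,-0.636,2.5],[-0.8,-44,0,-0.01,-0.015,-0.636,2.5],[-0.8,-44,0,-0.01,-0.015,-0.636,2.5],[-0.8,-44,0,-0.01,-0.015,-0.636,2.5],[-0.8,-44,0,-0.01,-0.015,-0.636,2.5],[-0.8,-44,0,-0.01,-0.015,-0.636,2.5],[-0.8,-44,0,-0.01,-0.015,-0.636,2.5],[-0.8,-44,0,-0.01,-0.015,-0.636,2.5]]';  python3 -c "
from h import *
s=get_state();print(s['clock'],s['position'],rv(goal(-30,30)).round(3),s['qpos'].round(2))"
```

```text
clock: 22.32
position: [459.9, -301.2, 104.0]
tcp_rot: [[-0.75, 0.5, 0.432], [0.435, 0.866, -0.247], [-0.498, 0.002, -0.867]]
wrist_force: [1.4, 0.9, -1.4]
width: 31.5
22.3167 [ 459.92395657 -301.21542363  103.99955781] [-0.003 -0.001  0.   ] [-0.84 -0.07  2.29  0.36  0.45 -2.17]
```

```bash
python3 -m inch '[[-0.1,-3.5,0,0,0,0,2.5],[-0.1,-4.3,0,0,0,0,2.5],[-0.1,-4.3,-1,0,0,0,2.5],[-0.1,-4.3,-4.5,0,0,0,2.5],[-0.1,-4.3,-6,0,0,0,2.5],[-0.1,-4.3,-6,0,0,0,2.5],[-0.1,-4.3,-6,0,0,0,2.5]]';  python3 -c "
from h import *
s=get_state();print(s['clock'],s['position'],rv(goal(-30,30)).round(3),s['qpos'].round(2))
im=snapshot('scene');cv2.imwrite('pics/scene8.png',cv2.resize(im[210:360,100:420,::-1],None,fx=2.5,fy=2.5,interpolation=2))"
```

```text
clock: 22.9
position: [459.8, -340.5, 44.4]
tcp_rot: [[-0.751, 0.499, 0.432], [0.434, 0.867, -0.246], [-0.498, 0.003, -0.867]]
wrist_force: [0.1, -0.1, -1.1]
width: 31.3
22.9 [ 459.81720655 -340.52757046   44.37419629] [-0.004 -0.001 -0.001] [-0.9   0.11  2.25  0.57  0.35 -2.45]
```

View pics/scene8.png

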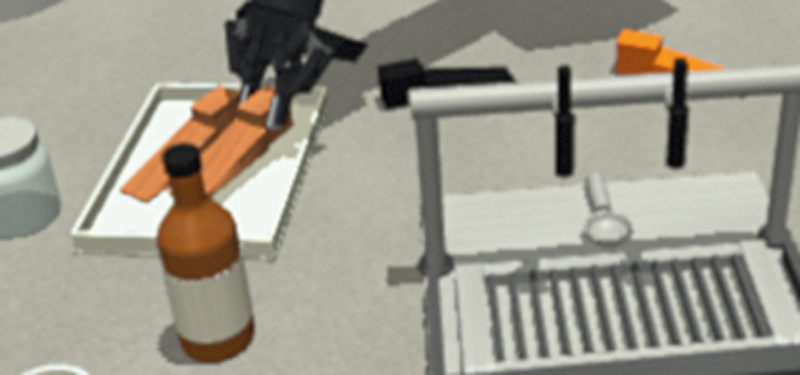

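The crop shows wedge a held beside b over the tray, both inside the walls; the grille is down and level, and the spoon is in place.

```bash
python3 -m inch '[[0,0,-1,0,0,0,2.5],[0,0,-1.6,0,0,0,2.5],[0,0,-2.0,0,0,0,2.5],[0,0,-2.1,0,0,0,2.5],[0,0,-2.1,0,0,0,2.5]]'
```

```text
clock: 23.37
position: [461.8, -344.1, 27.8]
tcp_rot: [[-0.748, 0.5, 0.437], [0.431, 0.866, -0.253], [-0.505, -0.001, -0.863]]
wrist_force: [-0.7, 0.2, -1.4]
width: 31.6
```

```bash
python3 -m inch '[[0,0,-0.3,0,0,0,2.5],[0,0,-0.4,0,0,0,2.5],[0,0,-0.4,0,0,0,4.6],[0,0,-0.4,0,0,0,4.6],[0,0,-0.4,0,0,0,4.6],[-1.3,0.75,2.2,0,0,0,4.6],[-2.6,1.5,4.8,0,0,0,4.6],[-3.9,2.26,7.4,0,0,0,4.6],[-3.9,4,12,0,0,0,4.6],[-3.9,4,14,0,0,0,4.6]]'; python3 -m inch '[[0,14,4,0,0,0,4.6],[0,14,4,0,0,0,4.6],[0,14,4,0,0,0,4.6],[0,14,4,0,0,0,4.6],[0,14,4,0,0,0,4.6],[0,14,4,0,0,0,4.6]]'; python3 - <<'E'
from h import *
t=np.array([488,-398]);a=np.radians(-5);X=np.array([[np.cos(a),np.sin(a)],[-np.sin(a),np.cos(a)]])
for n in ("side","scene"):
    c=cam(n); im=snapshot(n); cv2.imwrite(f"pics/{n}9.png",im[:,:,::-1])
    for k,z in dict(tray=0,wedge_a_tip=8,wedge_a_end=28,grille_front=11,spoon=12,mug=0,tumbler=0,syrup=0,sugar=0).items():
        print(n,k,[(round(d["score"],2),p.round(0).tolist(),(X@(p-t)).round(0).tolist() if 'wedge' in k else '') for d in place_of(n,k)[:6] for p in [at_z(c,d["centre"],z)[:2]]])
a=cv2.imread('pics/side9.png')[170:420,270:560];b=cv2.imread('pics/scene9.png')[210:370,120:440]
cv2.imwrite('pics/fin.png',np.vstack([cv2.resize(a,(464,400),interpolation=2),cv2.resize(b[:, :],(464,200),interpolation=2)]))
E
```

```text
clock: 24.2
position: [421.7, -303.2, 169.1]
tcp_rot: [[-0.748, 0.501, 0.436], [0.432, 0.866, -0.253], [-0.504, -0.001, -0.864]]
wrist_force: [1.3, -0.3, 1.2]
width: 46.3
clock: 24.7
position: [422.7, -163.3, 207.9]
tcp_rot: [[-0.748, 0.498, 0.438], [0.429, 0.867, -0.252], [-0.506, -0.001, -0.863]]
wrist_force: [-0.2, 0.1, -0.2]
width: 46.0
side tray [(0.97, [484.0, -399.0], ''), (0.16, [572.0, -409.0], '')]
side wedge_a_tip [(0.62, [574.0, -412.0], [87.0, -6.0])]
side wedge_a_end [(0.6, [437.0, -324.0], [-57.0, 69.0]), (0.23, [396.0, -382.0], [-93.0, 8.0]), (0.23, [707.0, 311.0], [156.0, 726.0])]
side grille_front [(0.75, [666.0, 24.0], '')]
side spoon [(0.66, [455.0, -425.0], ''), (0.55, [583.0, 21.0], '')]
side mug [(0.75, [730.0, 340.0], '')]
side tumbler []
side syrup [(0.82, [743.0, -334.0], ''), (0.69, [540.0, -461.0], '')]
side sugar [(0.63, [541.0, -575.0], '')]
scene tray [(0.84, [488.0, -398.0], ''), (0.59, [560.0, -416.0], ''), (0.57, [557.0, -569.0], '')]
scene wedge_a_tip [(0.87, [572.0, -409.0], [85.0, -4.0])]
scene wedge_a_end [(0.62, [495.0, -420.0], [9.0, -21.0]), (0.6, [427.0, -336.0], [-66.0, 56.0])]
scene grille_front [(0.75, [648.0, 37.0], '')]
scene spoon [(0.62, [588.0, 29.0], ''), (0.45, [753.0, 326.0], ''), (0.38, [577.0, -562.0], '')]
scene mug [(0.67, [743.0, 332.0], ''), (0.21, [646.0, 37.0], '')]
scene tumbler [(0.74, [526.0, 573.0], '')]
scene syrup [(0.7, [736.0, -329.0], '')]
scene sugar [(0.57, [568.0, -578.0], '')]
```

View pics/fin.png

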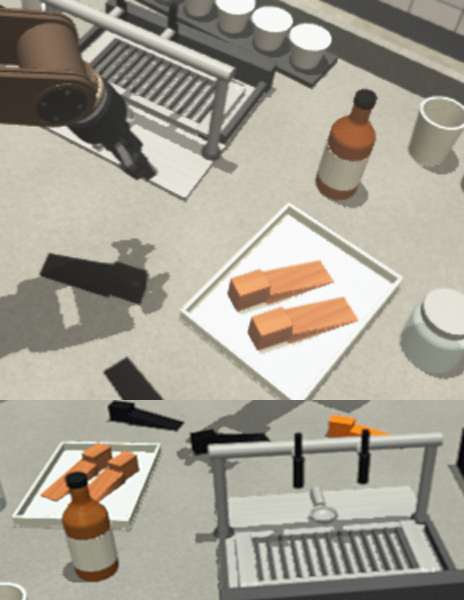

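Both wedges lie flat inside the tray, side by side. The grille is down and level, the bystanders are in place, and the arm is clear.

```bash
python3 -c "
from bench import *
print(close_job())"
```

```text
the job is handed in; nothing more can be done
None
```

I worked the wedges out in alternating tugs: a about 28 mm, b about 58 mm, a another 58 mm or so, b fully out, then a fully out. Both now lie side by side, diagonally, in the white tray. I handed the job in at about 25 s of robot time; no verdict came back.

**Wedges:** The last pictures show both inside the walls. The tray-frame estimates for wedge a are tip about (86, −5) mm and end about (−61, 62) mm. I placed b by the arm's position and checked it by eye only, because the networks gave nothing clear for it at the end.

**Grille:** It looks fully down and level, but I judged that by eye and did not measure its height or lean to the millimetre. By geometry, the lean during the tugs stayed below roughly 0.05 rad, but I could not measure it.

**Bystanders:** The spoon, mug, syrup and sugar are where they started, within detector noise (sugar varied up to about 20 mm between cameras). The tumbler was only found in the scene camera at the end, about 17 mm from its first fix, and the arm did not go near it after the start.

**Joint 6:** It came close to its range limit on the first carry to the tray (−2.8385 against −2.84), so I laid the wedges diagonally instead of along the tray.

I viewed 10 pictures.

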